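# Drive down, then set the path lever

### The job

The signal path must not be switched under drive: first turn the white drive knob on the grey source box fully anticlockwise to its stop, then swing the red-handled lever on the blue selector round until it points at the yellow flag. Leave the knob at its stop and the flag where it is set, and do not disturb the other things on the bench.

Things in the scene. Friction and masses are not known exactly. Their poses are not given: they have to be found in the camera images.
- source: grey source box with a black top, 130x150 mm and 58 mm high, fixed to the bench; origin at the centre of its underside, z up. The drive knob stands in the middle of its top. White ticks surround the knob, the one red tick marks the anticlockwise (minimum) end
- drive_grip (a point): point on the vertical axis of the white drive knob, at the height to grip it, 95 mm above the bench. Its bar grip is 57 mm long, 14 mm thick and stands from 72 to 102 mm above the bench, on a disc 60 mm across; the knob is fixed on the box and turns with slight friction
- drive (a joint): angle of the drive knob: 0 at its anticlockwise end stop (minimum), growing to 4.7 rad as it is turned clockwise seen from above. At 0 the bar lies along the x axis of source and the red line on one end of its top points along +x, at the red tick
- selector: lever-set path selector, blue base with a pale aluminium dial plate, 200 mm (its x) by 260 mm (its y), dial plate top 46 mm above the bench, fixed to the bench; origin at the centre of its underside. Three brass ports on its back (+x) side. The lever and the yellow flag both turn about one vertical pivot, 60 mm from the origin along its +x
- selector_pivot (a point): point on the vertical pivot axis of lever and flag, at the dial plate's top; axes as selector
- lever (a joint): angle of the lever about the vertical pivot: 0 when it points along -x of selector, growing anticlockwise seen from above, stops at -1.0 and 1.0 rad; stiff, stays where it is left
- lever_grip (a point): centre of the upper half of the lever's upright red handle, 97 mm above the bench and 100 mm from the pivot axis; the handle is round, 20 to 25 mm across and stands from 64 to 114 mm above the bench; the lever's steel arm below it lies at 58 to 64 mm. The lever's own -x points from the pivot along the lever
- flag (a joint): angle of the yellow flag about the same pivot, measured as for the lever: when both joint values are equal the lever points at the flag. The flag can be pushed: leave it
- flag_tab (a point): top of the yellow flag, a tab 20x12 mm and 8 mm high, 139 mm from the pivot axis, 59 mm above the bench, just beyond the lever's tip (123 mm from the axis); its own -x points from the pivot outwards
- tape: roll of yellow tape lying flat, 76 mm across, 18 mm high; a bystander, loose; origin at the centre of its underside
- blue_driver: blue-handled screwdriver, 157 mm long along its y, 22 mm thick; a bystander, loose; origin at the centre of its underside
- red_cutters: red-handled side cutters lying flat, 53x133x10 mm; a bystander, loose; origin at the centre of its underside

How it is judged:
On the way, in this order (a step that is already met when the one before it is completed fails the run):
1. the drive knob is at its anticlockwise stop while the lever is still where it was (value of joint drive below 0.1 rad and distance of lever_grip from where it was at the start of the episode below 0.015 m), for 0.2 s.
2. the lever points at the yellow flag (angle between the x axis of lever_grip and the x axis of flag_tab, either way round below 0.07 rad and value of joint drive below 0.1 rad), for 0.2 s.
At the end, for the whole second after the job is handed in: the lever is at rest within 0.07 rad (4 degrees) of the yellow flag's direction, the drive knob is within 0.10 rad (6 degrees) of its anticlockwise stop, and the flag is within 8 mm of where it was set (all of step 2 and distance of flag_tab from where it was at the start of the episode below 0.008 m and velocity of joint lever between -0.05 and 0.05 rad/s); the robot touches nothing.
It fails at once if the lever is moved (over 15 mm at its handle) while the drive knob is off its anticlockwise stop by more than 0.15 rad (value of joint drive above 0.15 rad and distance of lever_grip from where it was at the start of the episode above 0.015 m).
It fails at once if the yellow flag is pushed more than 8 mm (distance of flag_tab from where it was at the start of the episode above 0.008 m).
It fails at once if a bystander is shifted by more than 30 mm (distance of any of tape, blue_driver, red_cutters from where it was at the start of the episode above 0.03 m).
It also fails if it takes over 69 s, if anything falls off the work surface, if the arm or the gripper's body presses on something with over 40 N, if the wrist force passes 120 N, or if a joint passes its speed limit or range.

### The arm

A 7-joint arm with a two-finger parallel gripper is mounted at the origin on a cart in front of the work surface, level with it; the furniture and walls round the work are solid. World frame = base frame: x ahead of the robot, y to its left, z up, the work surface at z = 0. Lengths are in m, angles in rad, forces in N, time in s.
With the tool pointing down it reaches from about 0.425 to 0.8 m from the base axis. Payload 8.3 kg.
Tool frame: the origin (TCP) lies midway between the tips of the shut fingers; the grasp point (between the pads) lies 19 mm behind it; z points along the fingers, y is the line along which they close (so a half turn about z gives the same grasp; the last joint's range is limited). The gripper opens to 85 mm and grips with 20 to 120 N. Pads are 22 mm wide; open, the fingers measure 114 mm over their backs; the gripper's body (76 mm by 85 mm) begins 54 mm behind the grasp point. The pads swing forward as they close: fully open they stand 13 mm farther back than shut.
Start: joints at [-1.175, 0.383, 0.016, 1.37, -0.006, 1.388, -0.046], TCP at [0.277, 0.56, 0.231] pointing down, gripper open.
Joint ranges: [-2.95, 2.95], [-0.25, 2.06], [-1.52, 1.56], [0.18, 2.33], [-1.44, 4.58], [0.02, 2.06], [-3.01, 3.01]. Speed limits (rad/s): [2.39, 2.39, 3.01, 3.01, 3.14, 3.14, 3.14].

### API

Orientations are given as a unit quaternion [w, x, y, z].
In Python, from bench import * gives the robot as it stands. The module is installed in compiled form; this text tells all that it offers.
- The arm moves only by the shell command python3 -m crank 'ROWS' [FORCE]. ROWS is JSON, a list that holds one entry, the list of rows, each a list of 7 numbers: the shift along the tool's x, y, z in units of 30 mm (1.0 is 30 mm), then the turn, a rotation vector about the tool's x, y, z in units of 5 degrees (1.0 is 5 degrees), then the opening, from 0 (shut) to 1 (fully open). A call has 1 to 8 rows; each row is the pose to reach, as a shift and turn from the pose commanded when the call began, along the tool's axes at that moment; what a row does not reach only later rows make up. A row lasts 1/12 s, in which the tool goes at most 41.7 mm and 7.16 degrees, less where a joint would pass 70% of its speed; a pose out of reach is approached as far as the arm can. A call with a gripper value outside its range is refused whole. The fingers move at their own pace and stop on an object; FORCE is the grip in N (left out, the last holds). Time passes only in rows, so rows that repeat a pose let the fingers close. It gives the time, the measured TCP pose, the force, the opening and the grip force at its end, in the units of the state.
- observe(): the state, without advancing time (a new reading comes with each control period).
- get_image(name): name is "scene" or "top"; returns a dict with "pixels" (400x640x3 uint8, red, green, blue), "K" (3x3 intrinsics, pixels), "cam_to_world" (4x4, takes a point from camera to world coordinates). Camera axes: x right, y down, z forward; pixel columns grow to the right and rows downward; lengths in m; the calibration is good to about 2 mm. A picture is of the moment at which its call begins. There is no depth.
- close_job(): hands the job in; it is judged then, once.
The state is a dict: "t": time; "q": joint angles; "qvel": joint speeds; "joint_torque": joint torques, N m; "eef_pos": TCP position; "orientation": TCP orientation; "wrist_force": force on the tool from outside, world axes, zero at the start; "wrist_torque": the same for the moment, N m; "width": opening from 0.0 (shut) to 1.0 (fully open); "grip_force": force on a finger pad.
Only numpy, scipy, OpenCV 4.12 (cv2) and the standard library are available. Lean on these libraries where they do the work, as an engineer would, in place of code of your own. Each camera call takes 0.05 s, during which the arm holds its last target. There are 200 camera calls.

## Working session

There is one attempt and no reset: what is moved stays moved. The work goes in short steps, Python scripts to look and compute and a shell command to move; the robot and the scene stay as the last step left them, time stands still between calls to the robot, and variables do not carry over. Pictures are saved under pics/ and viewed, at most 10 in all, crops included, and the job is handed in when it is done.

```bash
mkdir -p pics; python3 - <<'E'
from bench import *
import cv2,numpy as np
s=observe();print({k:np.round(v,3).tolist() for k,v in s.items()})
for n in("scene","top"):
    d=get_image(n);cv2.imwrite(f"pics/{n}0.png",d["pixels"][:,:,::-1]);np.savez(n+"0",**d)
    print(np.round(d["K"],1).tolist(),np.round(d["cam_to_world"],3).tolist())
E
```

```text
{'t': 0.0, 'q': [-1.175, 0.384, 0.016, 1.371, -0.006, 1.388, -0.047], 'qvel': [-0.002, 0.002, 0.002, -0.001, 0.001, 0.001, 0.001], 'joint_torque': [-0.001, -62.76, 0.844, -37.183, 0.017, 0.014, 0.0], 'eef_pos': [0.277, 0.56, 0.23], 'orientation': [-0.0, 0.227, 0.974, -0.001], 'wrist_force': [0.22, 0.026, -0.331], 'wrist_torque': [-0.007, -0.003, -0.005], 'grip_force': 0.0, 'width': 1.001}
[[360.9, 0.0, 317.7], [0.0, 360.9, 201.3], [0.0, 0.0, 1.0]] [[0.785, -0.418, 0.457, 0.06], [-0.619, -0.515, 0.592, -0.545], [-0.013, -0.748, -0.664, 0.791], [0.0, 0.0, 0.0, 1.0]]
[[414.1, 0.0, 321.1], [0.0, 414.1, 201.5], [0.0, 0.0, 1.0]] [[0.027, -0.988, 0.149, 0.402], [-1.0, -0.028, -0.002, 0.088], [0.006, -0.149, -0.989, 1.198], [0.0, 0.0, 0.0, 1.0]]
```

View pics/top0.png

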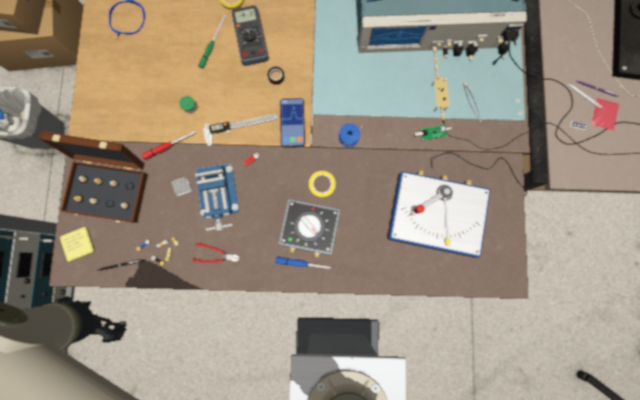

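View pics/scene0.png

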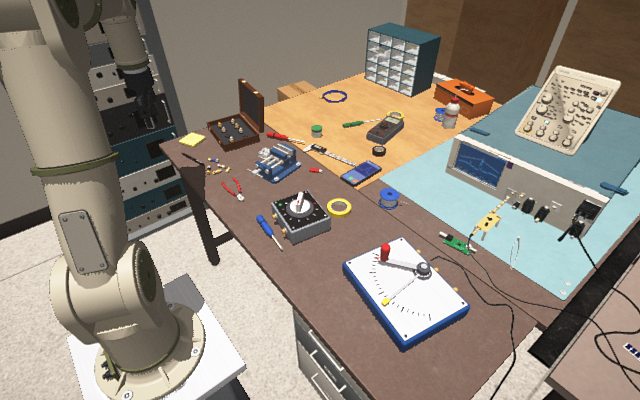

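The top view shows the source at about (309,226), the selector pivot at (445,192), the red handle at (418,209) and the yellow flag at (447,241). The tape is at (322,183) and the blue driver at (300,263). Next I'll enlarge these areas.

```bash
python3 - <<'E'
import cv2,numpy as np
t=cv2.imread("pics/top0.png");s=cv2.imread("pics/scene0.png")
r=lambda im,x,y,w,h:cv2.resize(im[y:y+h,x:x+w],(400,300),interpolation=cv2.INTER_CUBIC)
cv2.imwrite("pics/mos.png",np.vstack([np.hstack([r(t,269,196,80,60),r(t,380,160,120,105)]),np.hstack([r(s,260,180,80,60),r(s,340,230,140,105)])]))
E
```

```text
(no output)
```

View pics/mos.png

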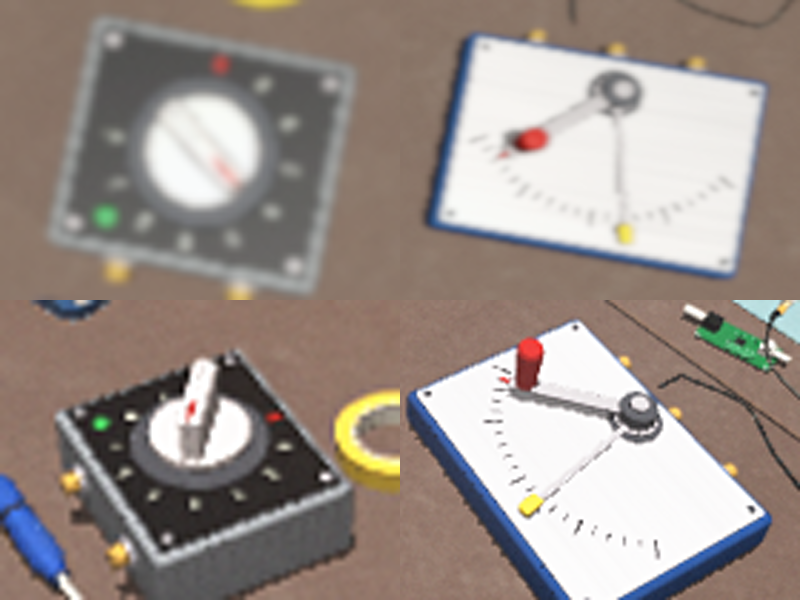

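The mosaic shows the red tick at about (313,209) in the top image and the bar's red end at about (314,231). The knob therefore has to turn roughly 120° anticlockwise. The lever points left and the flag points down. Next I'll measure these.

```bash
cat > h.py <<'E'
import cv2,numpy as np
def ray(d,px,z):
    px=np.atleast_2d(np.asarray(px,float));K,T=d["K"],d["cam_to_world"]
    v=np.c_[px,np.ones(len(px))]@np.linalg.inv(K).T@T[:3,:3].T
    o=T[:3,3];return o+v*((z-o[2])/v[:,2])[:,None]
def blobs(d,lo,hi,box,minA=4):
    x0,y0,x1,y1=box
    hsv=cv2.cvtColor(d["pixels"],cv2.COLOR_RGB2HSV)[y0:y1,x0:x1]
    m=cv2.inRange(hsv,np.array(lo),np.array(hi))
    n,l,s,c=cv2.connectedComponentsWithStats(m)
    return [(int(s[i,4]),c[i]+[x0,y0],np.argwhere(l==i)[:,::-1]+[x0,y0]) for i in sorted(range(1,n),key=lambda i:-s[i,4]) if s[i,4]>=minA]
E
cat > meas.py <<'E'
import sys;from h import *
t=dict(np.load(sys.argv[1]));s=dict(np.load(sys.argv[2]))
r=lambda a:np.round(a,4).tolist()
def rect(pts3):
    q=(pts3[:,:2]*1000).astype(np.float32);(c,wh,a)=cv2.minAreaRect(q);return r(c),r(wh),round(a,1)
for nm,d,bs,bl in(("top",t,(270,190,350,262),(380,160,500,265)),("scene",s,(262,182,332,242),(340,230,472,350))):
    print("==",nm)
    b=blobs(d,(0,0,165),(180,60,255),bs)[0];print("knob white",b[0],r(b[1]),rect(ray(d,b[2],.072)))
    for lo,hi in(((0,70,80),(8,255,255)),((172,70,80),(180,255,255))):
        for b in blobs(d,lo,hi,bs,2)[:4]:print(" red src",b[0],r(b[1]),r(ray(d,b[1],.058)[0]),r(ray(d,b[1],.102)[0]))
        for b in blobs(d,lo,hi,bl,8)[:2]:print(" red lev",b[0],r(b[1]),r(ray(d,b[1],.114)[0]),r(ray(d,b[1],.09)[0]))
    b=blobs(d,(0,0,0),(180,75,90),bs)[0];print("dark",b[0],rect(ray(d,b[2],.058)))
    for b in blobs(d,(20,120,120),(32,255,255),bl,6)[:3]:print(" yellow",b[0],r(b[1]),r(ray(d,b[1],.059)[0]))
    b=blobs(d,(0,0,150),(180,40,255),bl)[0];print("plate",b[0],rect(ray(d,b[2],.046)))
E
python3 meas.py top0.npz scene0.npz
```

```text
== top
knob white 424 [308.8892, 225.7052] ([503.9164, 117.6352], [60.0985, 60.0321], 1.6)
 red src 14 [312.7143, 208.5] [0.554, 0.1092, 0.058] [0.5482, 0.1084, 0.102]
 red lev 65 [418.9231, 208.5231] [0.5544, -0.1725, 0.114] [0.5578, -0.1783, 0.09]
dark 210 ([548.7233, 152.8071], [37.2119, 70.7002], 32.3)
 yellow 15 [446.9333, 241.3333] [0.4733, -0.2621, 0.059]
 yellow 7 [420.7143, 171.5714] [0.6673, -0.1917, 0.059]
 yellow 7 [444.2857, 176.4286] [0.6552, -0.2579, 0.059]
plate 5788 ([555.4313, -250.5587], [251.0903, 194.4676], 80.0)
== scene
knob white 219 [299.4749, 203.9635] ([513.2622, 131.549], [95.4653, 56.8376], 52.8)
 red src 8 [314.25, 203.0] [0.552, 0.1098, 0.058] [0.5225, 0.0704, 0.102]
 red src 5 [263.6, 185.2] [0.4778, 0.2811, 0.058] [0.4527, 0.2315, 0.102]
 red src 5 [315.2, 193.8] [0.5808, 0.142, 0.058] [0.5496, 0.1008, 0.102]
 red src 5 [297.6, 201.6] [0.5163, 0.147, 0.058] [0.489, 0.1054, 0.102]
 red lev 142 [384.5775, 251.2465] [0.5393, -0.1877, 0.114] [0.5563, -0.175, 0.09]
 red lev 9 [454.8889, 346.0] [0.4711, -0.44, 0.114] [0.4856, -0.4363, 0.09]
dark 698 ([502.2689, 117.5918], [138.3354, 116.6966], 80.2)
 yellow 39 [385.3077, 301.2308] [0.4695, -0.2654, 0.059]
 yellow 6 [436.0, 268.8333] [0.6366, -0.2797, 0.059]
 yellow 6 [455.3333, 288.6667] [0.6247, -0.3457, 0.059]
plate 5111 ([551.4041, -248.8708], [247.71, 189.1414], 80.0)
```

```bash
cat > goto.py <<'E'
# goto.py x y z yawY: shift and turn (row units) to a tool-down pose whose tool y points at yawY deg
import sys,numpy as np;from bench import *;from scipy.spatial.transform import Rotation as R
x,y,z,w=map(float,sys.argv[1:5]);s=observe();q=s["orientation"];C=R.from_quat([q[1],q[2],q[3],q[0]])
a=np.radians(w);Y=np.array([np.cos(a),np.sin(a),0]);Z=np.array([0,0,-1.]);T=R.from_matrix(np.c_[np.cross(Y,Z),Y,Z])
yc=C.apply([0,1,0])
print("t",round(s["t"],2),"pos",np.round(s["eef_pos"],4),"yawY",round(np.degrees(np.arctan2(yc[1],yc[0])),1),"q7",round(s["q"][6],2),"w",round(s["width"],2),"F",np.round(s["wrist_force"],1))
print("shift",np.round(C.inv().apply(np.array([x,y,z])-s["eef_pos"])/.03,2),"turn",np.round((C.inv()*T).as_rotvec(degrees=True)/5,2))
E
python3 goto.py .503 .1176 .2 -48
```

```text
t 0.1 pos [0.2766 0.56   0.2304] yawY 63.7 q7 -0.05 w 1.01 F [0.1 0.2 0.6]
shift [-13.3   -9.88   1.03] turn [-1.000e-02  2.000e-02  2.234e+01]
```

```bash
python3 -m crank '[[[-13.3,-9.9,1,0,0,22.3,1],[-13.3,-9.9,1,0,0,22.3,1],[-13.3,-9.9,1,0,0,22.3,1],[-13.3,-9.9,1,0,0,22.3,1],[-13.3,-9.9,1,0,0,22.3,1],[-13.3,-9.9,1,0,0,22.3,1],[-13.3,-9.9,1,0,0,22.3,1],[-13.3,-9.9,1,0,0,22.3,1]]]' && python3 goto.py .503 .1176 .2 -48
```

```text
t: 0.77
eef_pos: [0.4283, 0.262, 0.2109]
orientation: [-0.0, 0.669, 0.744, -0.0]
wrist_force: [2.0, 0.8, 1.2]
width: 1.004
grip_force: 0.0
t 0.77 pos [0.4283 0.262  0.2109] yawY 6.1 q7 -0.47 w 1.0 F [2.  0.8 1.2]
shift [-5.05  1.97  0.36] turn [-1.000e-02  0.000e+00  1.081e+01]
```

```bash
python3 -m crank '[[[-5,2,0.4,0,0,10.8,1],[-5,2,0.4,0,0,10.8,1],[-5,2,0.4,0,0,10.8,1],[-5,2,0.4,0,0,10.8,1],[-5,2,0.4,0,0,10.8,1],[-5,2,0.4,0,0,10.8,1],[-5,2,0.4,0,0,10.8,1],[-5,2,0.4,0,0,10.8,1]]]' && python3 goto.py .503 .1176 .2 -48
```

```text
t: 1.43
eef_pos: [0.5043, 0.1213, 0.1988]
orientation: [0.0, 0.934, 0.358, -0.001]
wrist_force: [-0.8, 0.4, 0.4]
width: 0.997
grip_force: 0.0
t 1.43 pos [0.5043 0.1213 0.1988] yawY -48.0 q7 -1.05 w 1.0 F [-0.8  0.4  0.4]
shift [-0.11  0.06 -0.04] turn [-0.    0.01 -0.01]
```

```bash
python3 -m crank '[[[-0.1,0,1,0,0,0,1],[-0.1,0,2,0,0,0,1],[-0.1,0,3,0,0,0,1],[-0.1,0,3.6,0,0,0,1],[-0.1,0,4,0,0,0,1],[-0.1,0,4,0,0,0,1],[-0.1,0,4,0,0,0,1]]]' && python3 goto.py .503 .1176 .078 -48; python3 - <<'E'
from h import *;from bench import *
o=[]
for n,b in(("top",(260,180,360,255)),("scene",(240,150,340,225))):
    d=get_image(n);x0,y0,x1,y1=b;o.append(cv2.resize(d["pixels"][y0:y1,x0:x1,::-1],(400,300)))
cv2.imwrite("pics/g1.png",np.hstack(o))
E
```

```text
t: 2.02
eef_pos: [0.5017, 0.1194, 0.0788]
orientation: [0.0, 0.932, 0.362, -0.001]
wrist_force: [0.5, 0.6, -1.2]
width: 1.001
grip_force: 0.0
t 2.02 pos [0.5017 0.1194 0.0788] yawY -47.6 q7 -0.97 w 1.0 F [ 0.5  0.6 -1.2]
shift [-0.01  0.07  0.03] turn [-0.    0.02  0.08]
```

View pics/g1.png

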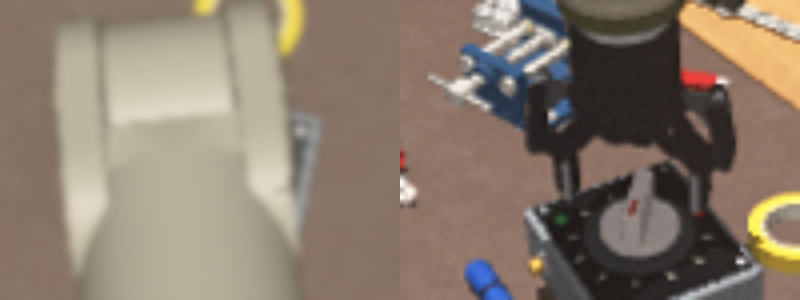

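The fingers straddle the bar in the scene view (bar at about (640,205), fingers at about (570,180) and (697,185)), so I'll close them.

```bash
python3 -m crank '[[[0,0,0,0,0,0,0],[0,0,0,0,0,0,0],[0,0,0,0,0,0,0],[0,0,0,0,0,0,0],[0,0,0,0,0,0,0],[0,0,0,0,0,0,0],[0,0,0,0,0,0,0],[0,0,0,0,0,0,0]]]' 40 && python3 goto.py .503 .1176 .078 -48
```

```text
t: 2.78
eef_pos: [0.504, 0.1177, 0.0798]
orientation: [0.001, 0.933, 0.361, 0.001]
wrist_force: [5.8, -6.1, -0.4]
width: 0.153
grip_force: 44.8
t 2.78 pos [0.504  0.1177 0.0798] yawY -47.7 q7 -0.97 w 0.15 F [ 5.8 -6.1 -0.4]
shift [-0.03 -0.02  0.06] turn [ 0.04 -0.01  0.06]
```

```bash
python3 -m crank '[[[0,0,0,0,0,-1.3,0],[0,0,0,0,0,-2.6,0],[0,0,0,0,0,-3.9,0],[0,0,0,0,0,-5.2,0],[0,0,0,0,0,-6.5,0],[0,0,0,0,0,-7.8,0],[0,0,0,0,0,-9.1,0],[0,0,0,0,0,-10.4,0]]]' && python3 goto.py .503 .1176 .078 80
```

```text
t: 3.45
eef_pos: [0.5039, 0.1175, 0.0799]
orientation: [0.002, 0.678, 0.735, 0.0]
wrist_force: [5.1, -5.8, 1.2]
width: 0.154
grip_force: 44.8
t 3.45 pos [0.5039 0.1175 0.0799] yawY 4.6 q7 -0.11 w 0.15 F [ 5.1 -5.8  1.2]
shift [ 0.   -0.03  0.06] turn [ 1.000e-02  4.000e-02 -1.508e+01]
```

```bash
python3 -m crank '[[[0,0,0,0,0,-1.3,0],[0,0,0,0,0,-2.6,0],[0,0,0,0,0,-3.9,0],[0,0,0,0,0,-5.2,0],[0,0,0,0,0,-6.5,0],[0,0,0,0,0,-7.8,0],[0,0,0,0,0,-9.1,0],[0,0,0,0,0,-10.4,0]]]' && python3 goto.py .503 .1176 .078 80; python3 -c "
from bench import *;print(observe()['wrist_torque'])"
```

```text
t: 4.12
eef_pos: [0.504, 0.1174, 0.0798]
orientation: [0.002, 0.287, 0.958, -0.0]
wrist_force: [5.4, -6.9, 0.6]
width: 0.155
grip_force: 44.8
t 4.12 pos [0.504  0.1174 0.0798] yawY 56.6 q7 0.75 w 0.16 F [ 5.4 -6.9  0.6]
shift [ 0.03 -0.01  0.06] turn [-0.01  0.04 -4.68]
[-1.45862945 -0.86675624 -0.03767758]
```

Now I'll approach the stop slowly.

```bash
python3 -m crank '[[[0,0,0,0,0,-1,0],[0,0,0,0,0,-2,0],[0,0,0,0,0,-3,0],[0,0,0,0,0,-4,0],[0,0,0,0,0,-4.5,0],[0,0,0,0,0,-4.8,0],[0,0,0,0,0,-5,0],[0,0,0,0,0,-5,0]]]' && python3 goto.py .503 .1176 .078 80; python3 -c "
from bench import *;print(observe()['wrist_torque'])"
```

```text
t: 4.78
eef_pos: [0.5041, 0.1174, 0.0798]
orientation: [0.002, 0.076, 0.997, -0.001]
wrist_force: [5.0, -5.0, 0.9]
width: 0.155
grip_force: 46.0
t 4.78 pos [0.5041 0.1174 0.0798] yawY 81.3 q7 1.17 w 0.16 F [ 5.  -5.   0.9]
shift [0.04 0.   0.06] turn [-0.01  0.04  0.25]
[-1.33120812 -1.00517264 -0.79943145]
```

```bash
python3 -m crank '[[[0,0,0,0,0,-0.3,0],[0,0,0,0,0,-0.6,0],[0,0,0,0,0,-0.6,0],[0,0,0,0,0,-0.6,0]]]' && python3 goto.py .503 .1176 .078 80; python3 -c "
from bench import *;print(observe()['wrist_torque'])"
```

```text
t: 5.12
eef_pos: [0.5042, 0.1174, 0.0799]
orientation: [0.002, 0.052, 0.999, -0.0]
wrist_force: [4.5, -4.7, 1.1]
width: 0.152
grip_force: 65.7
t 5.12 pos [0.5042 0.1174 0.0799] yawY 84.1 q7 1.21 w 0.15 F [ 4.5 -4.7  1.1]
shift [0.04 0.   0.06] turn [-0.    0.04  0.82]
[-1.13975953 -1.04360294 -1.76682783]
```

```bash
python3 -m crank '[[[0,0,0,0,0,0,1],[0,0,0,0,0,0,1],[0,0,0,0,0,0,1],[0,0,0,0,0,0,1],[0,0,0,0,0,0,1],[0,0,0,0,0,0,1],[0,0,-1,0,0,0,1],[0,0,-2,0,0,0,1]]]' && python3 goto.py .503 .1176 .2 80
```

```text
t: 5.78
eef_pos: [0.5006, 0.1193, 0.1382]
orientation: [-0.002, 0.048, 0.999, -0.001]
wrist_force: [1.1, 0.2, 0.4]
width: 1.002
grip_force: 0.0
t 5.78 pos [0.5006 0.1193 0.1382] yawY 84.4 q7 1.21 w 1.0 F [1.1 0.2 0.4]
shift [-0.08 -0.05 -2.06] turn [-0.03 -0.05  0.89]
```

```bash
python3 goto.py .556 -.176 .2 34.3
```

```text
t 5.78 pos [0.5006 0.1193 0.1382] yawY 84.4 q7 1.21 w 1.0 F [1.1 0.2 0.4]
shift [-2.78 -9.62 -2.05] turn [-0.04 -0.04 10.03]
```

```bash
python3 -m crank '[[[0,0,-2,0,0,0,1],[0,0,-2.1,0,0,0,1],[-2.8,-9.6,-2.1,0,0,10,1],[-2.8,-9.6,-2.1,0,0,10,1],[-2.8,-9.6,-2.1,0,0,10,1],[-2.8,-9.6,-2.1,0,0,10,1],[-2.8,-9.6,-2.1,0,0,10,1],[-2.8,-9.6,-2.1,0,0,10,1]]]' && python3 goto.py .556 -.176 .2 34.3
python3 - <<'E'
from h import *;from bench import *
o=[]
for n,b in(("top",(269,196,349,256)),("scene",(260,180,340,240))):
    d=get_image(n);np.savez(n+"1",**d);x0,y0,x1,y1=b;o.append(cv2.resize(d["pixels"][y0:y1,x0:x1,::-1],(400,300)))
cv2.imwrite("pics/g2.png",np.hstack(o))
E
```

```text
t: 6.45
eef_pos: [0.5486, -0.1278, 0.2025]
orientation: [0.0, 0.414, 0.91, 0.0]
wrist_force: [0.9, -0.2, 0.0]
width: 1.0
grip_force: 0.0
t 6.45 pos [ 0.5486 -0.1278  0.2025] yawY 41.1 q7 0.98 w 1.0 F [ 0.9 -0.2  0. ]
shift [-1.37 -0.87  0.08] turn [0.   0.   1.37]
```

View pics/g2.png

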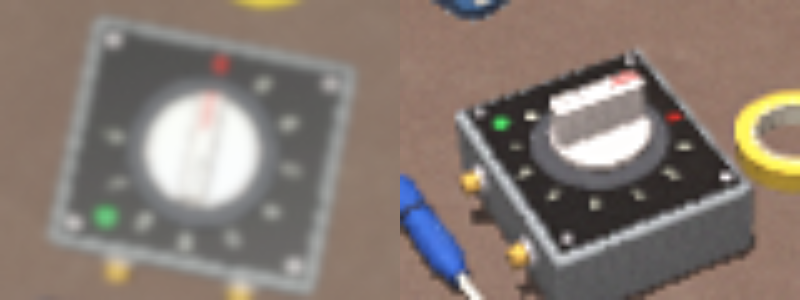

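The knob's red line, at about (208,108) in the left crop, points at the red tick at (220,65), and the bar lies parallel to the box's x axis. The knob is at its stop, so I'll go on to the lever.

```bash
python3 -m crank '[[[-1.3,-0.9,0,0,0,1.4,1],[-1.3,-0.9,0,0,0,1.4,1],[-1.3,-0.9,0,0,0,1.4,1],[-1.3,-0.9,0,0,0,1.4,1]]]' && python3 goto.py .556 -.176 .08 34.3
```

```text
t: 6.88
eef_pos: [0.554, -0.1735, 0.202]
orientation: [-0.0, 0.466, 0.885, -0.0]
wrist_force: [0.4, 0.9, 0.3]
width: 1.001
grip_force: 0.0
t 6.88 pos [ 0.554  -0.1735  0.202 ] yawY 34.4 q7 0.96 w 1.0 F [0.4 0.9 0.3]
shift [-0.11  0.01  4.07] turn [-0.01 -0.    0.02]
```

```bash
python3 -m crank '[[[-0.1,0,1,0,0,0,1],[-0.1,0,2,0,0,0,1],[-0.1,0,3,0,0,0,1],[-0.1,0,3.7,0,0,0,1],[-0.1,0,4,0,0,0,1],[-0.1,0,4,0,0,0,1]]]' && python3 goto.py .556 -.176 .08 34.3; python3 - <<'E'
from h import *;from bench import *
o=[]
for n,b in(("top",(370,150,490,240)),("scene",(330,180,450,270))):
    d=get_image(n);x0,y0,x1,y1=b;o.append(cv2.resize(d["pixels"][y0:y1,x0:x1,::-1],(400,300)))
cv2.imwrite("pics/g3.png",np.hstack(o))
E
```

```text
t: 7.38
eef_pos: [0.5546, -0.1736, 0.08]
orientation: [-0.002, 0.465, 0.885, -0.0]
wrist_force: [-1.4, 0.5, 0.4]
width: 0.998
grip_force: 0.0
t 7.38 pos [ 0.5546 -0.1736  0.08  ] yawY 34.6 q7 1.01 w 1.0 F [-1.4  0.5  0.4]
shift [-0.09 -0.01 -0.  ] turn [-0.03 -0.04  0.06]
```

View pics/g3.png

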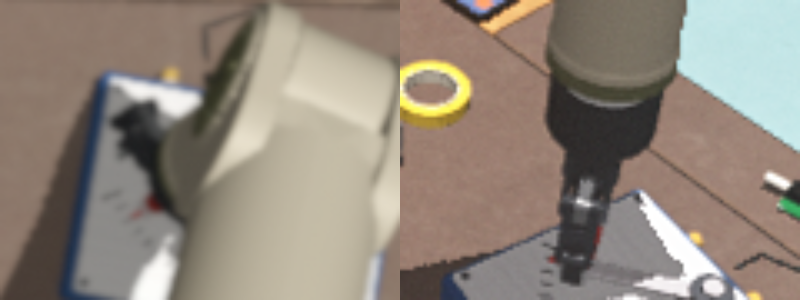

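The handle shows red behind the near finger at about (598,240), so it sits between the pads. I'll close on it.

```bash
python3 -m crank '[[[0,0,0,0,0,0,0],[0,0,0,0,0,0,0],[0,0,0,0,0,0,0],[0,0,0,0,0,0,0],[0,0,0,0,0,0,0],[0,0,0,0,0,0,0],[0,0,0,0,0,0,0],[0,0,0,0,0,0,0]]]' 40 && python3 goto.py .556 -.176 .08 34.3
```

```text
t: 8.15
eef_pos: [0.556, -0.1756, 0.0828]
orientation: [0.0, 0.466, 0.885, 0.0]
wrist_force: [-2.5, 1.4, 5.9]
width: 0.264
grip_force: 39.1
t 8.15 pos [ 0.556  -0.1756  0.0828] yawY 34.4 q7 1.01 w 0.26 F [-2.5  1.4  5.9]
shift [-0.01 -0.01  0.09] turn [0.01 0.   0.03]
```

```bash
python3 - <<'E'
from h import *
t=dict(np.load("top0.npz"));s=dict(np.load("scene0.npz"))
for d,b in((t,(430,180,465,205)),(s,(405,255,445,290))):
    for B in blobs(d,(0,0,0),(180,80,140),b,10)[:2]:
        print(B[0],B[1],[ray(d,B[1],z)[0].round(4) for z in(.046,.06,.075)])
# triangulate post centre, handle, flag between views
def tri(a,b):
    P=[d["K"]@np.linalg.inv(d["cam_to_world"])[:3] for d in(t,s)]
    X=cv2.triangulatePoints(P[0],P[1],np.array(a,float).reshape(2,1),np.array(b,float).reshape(2,1));return (X[:3]/X[3]).ravel().round(4)
print("flag",tri((446.93,241.33),(385.31,301.23)))
print("post",tri((445.3,191.8),(423.7,269)))
E
```

```text
68 [444.13235294 191.19117647] [array([ 0.6154, -0.2607,  0.046 ]), array([ 0.6128, -0.2564,  0.06  ]), array([ 0.61  , -0.2519,  0.075 ])]
41 [458.02439024 180.92682927] [array([ 0.6461, -0.3007,  0.046 ]), array([ 0.6432, -0.296 ,  0.06  ]), array([ 0.64  , -0.2909,  0.075 ])]
207 [421.46376812 270.20772947] [array([ 0.6146, -0.2546,  0.046 ]), array([ 0.6042, -0.26  ,  0.06  ]), array([ 0.593 , -0.2659,  0.075 ])]
44 [437.20454545 257.52272727] [array([ 0.6793, -0.2535,  0.046 ]), array([ 0.6677, -0.259 ,  0.06  ]), array([ 0.6552, -0.2649,  0.075 ])]
flag [ 0.4733 -0.2635  0.0534]
post [ 0.6118 -0.2604  0.0588]
```

```bash
python3 -m crank '[[[-0.01,-0.2,0,0,0,-0.7,0],[-0.02,-0.41,0,0,0,-1.4,0],[-0.06,-0.61,0,0,0,-2.1,0],[-0.1,-0.81,0,0,0,-2.8,0],[-0.15,-1,0,0,0,-3.5,0],[-0.22,-1.19,0,0,0,-4.2,0],[-0.3,-1.38,0,0,0,-4.9,0],[-0.39,-1.56,0,0,0,-5.6,0]]]' && python3 goto.py .512 -.2622 .0828 92
```

```text
t: 8.82
eef_pos: [0.523, -0.2113, 0.0828]
orientation: [-0.001, 0.237, 0.972, 0.0]
wrist_force: [-5.9, 3.6, 10.5]
width: 0.267
grip_force: 39.5
t 8.82 pos [ 0.523  -0.2113  0.0828] yawY 62.6 q7 1.54 w 0.27 F [-5.9  3.6 10.5]
shift [-0.45 -1.67 -0.  ] turn [ 0.01 -0.02 -5.88]
```

```bash
python3 -m crank '[[[-0.01,-0.2,0,0,0,-0.7,0],[-0.02,-0.41,0,0,0,-1.4,0],[-0.06,-0.61,0,0,0,-2.1,0],[-0.1,-0.81,0,0,0,-2.8,0],[-0.15,-1,0,0,0,-3.5,0],[-0.25,-1.25,0,0,0,-4.4,0],[-0.35,-1.5,0,0,0,-5.2,0],[-0.45,-1.67,0,0,0,-5.9,0]]]' && python3 -m crank '[[[0,0,0,0,0,0,0],[0,0,0,0,0,0,0]]]' && python3 goto.py .512 -.2622 .0828 92
```

```text
t: 9.48
eef_pos: [0.5106, -0.2631, 0.0827]
orientation: [-0.002, -0.018, 1.0, 0.0]
wrist_force: [-12.0, 4.1, 13.1]
width: 0.267
grip_force: 39.8
t: 9.65
eef_pos: [0.5106, -0.2634, 0.0828]
orientation: [-0.002, -0.017, 1.0, 0.0]
wrist_force: [-11.5, 2.6, 11.9]
width: 0.266
grip_force: 39.7
t 9.65 pos [ 0.5106 -0.2634  0.0828] yawY 91.9 q7 2.12 w 0.27 F [-11.5   2.6  11.9]
shift [-0.05  0.04 -0.  ] turn [ 0.   -0.04 -0.02]
```

```bash
python3 -m crank '[[[0,0,0,0,0,0,1],[0,0,0,0,0,0,1],[0,0,0,0,0,0,1],[0,0,0,0,0,0,1],[0,0,0,0,0,0,1],[0,0,-1,0,0,0,1],[0,0,-2.5,0,0,0,1],[0,0,-4,0,0,0,1]]]' && python3 -m crank '[[[0,0,-1,0,0,0,1],[0,8,-1,0,0,5,1],[0,12,-1,0,0,10,1],[0,12,-1,0,0,10,1],[0,12,-1,0,0,10,1],[0,12,-1,0,0,10,1],[0,12,-1,0,0,10,1],[0,12,-1,0,0,10,1]]]'
python3 - <<'E'
from h import *;from bench import *
o=[]
for n,b in(("top",(380,160,500,265)),("scene",(340,230,480,335))):
    d=get_image(n);np.savez(n+"2",**d);x0,y0,x1,y1=b;o.append(cv2.resize(d["pixels"][y0:y1,x0:x1,::-1],(400,350),interpolation=cv2.INTER_CUBIC))
cv2.imwrite("pics/g4.png",np.hstack(o))
E
python3 meas.py top2.npz scene2.npz | grep -E "==|lev|yellow"
```

```text
t: 10.32
eef_pos: [0.5117, -0.2618, 0.1957]
orientation: [-0.002, -0.017, 1.0, 0.0]
wrist_force: [1.2, -0.4, 1.1]
width: 0.999
grip_force: 0.0
t: 10.98
eef_pos: [0.5044, -0.004, 0.2257]
orientation: [0.0, 0.362, 0.932, 0.0]
wrist_force: [0.9, 0.2, -0.4]
width: 0.999
grip_force: 0.0
== top
 red lev 72 [450.9167, 225.9444] [0.5105, -0.2564, 0.114] [0.5129, -0.264, 0.09]
 yellow 15 [446.9333, 241.3333] [0.4733, -0.2621, 0.059]
 yellow 7 [444.2857, 176.4286] [0.6552, -0.2579, 0.059]
 yellow 7 [468.7143, 181.4286] [0.6428, -0.3263, 0.059]
== scene
 red lev 156 [398.5256, 282.8526] [0.4964, -0.2719, 0.114] [0.5118, -0.2622, 0.09]
 red lev 12 [469.0, 344.6667] [0.4946, -0.4554, 0.114] [0.51, -0.4523, 0.09]
 yellow 39 [385.3077, 301.2308] [0.4695, -0.2654, 0.059]
 yellow 6 [436.0, 268.8333] [0.6366, -0.2797, 0.059]
 yellow 6 [455.3333, 288.6667] [0.6247, -0.3457, 0.059]
```

View pics/g4.png

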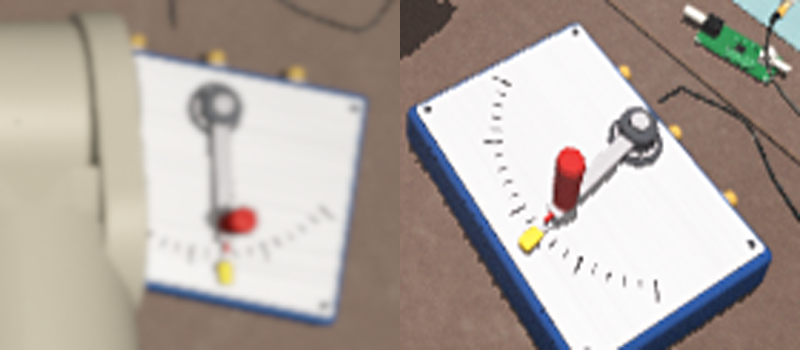

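The red tip of the lever, at (227,247) in the left crop, lines up with the yellow tab at (225,271). One numeric check of the tip will settle it.

```bash
python3 - <<'E'
from h import *
t=dict(np.load("top2.npz"));s=dict(np.load("scene2.npz"))
p=np.array([.612,-.259])
ang=lambda x:np.degrees(np.arctan2(*(x[:2]-p)[::-1]))%360
for n,d,b in(("top",t,(440,231,456,238)),("scene",s,(386,291,396,300))):
    for lo,hi in(((0,40,60),(10,255,255)),((168,40,60),(180,255,255))):
        for B in blobs(d,lo,hi,b,1)[:2]:
            x=ray(d,B[1],.064)[0];print(n,"tip",B[0],B[1].round(1),x.round(4),ang(x).round(2),np.linalg.norm(x[:2]-p).round(3))
    for B in blobs(d,(20,120,120),(32,255,255),(370,232,455,310),10)[:1]:
        x=ray(d,B[1],.057)[0];print(n,"flag",B[1].round(1),x.round(4),ang(x).round(2))
E
python3 -c "
from bench import *;print(observe()['t'],observe()['wrist_force'])"
```

```text
top tip 6 [447.5 234. ] [ 0.4931 -0.2624  0.064 ] 181.66 0.119
top flag [446.9 241.3] [ 0.4734 -0.2627  0.057 ] 181.52
scene tip 9 [391.7 294.6] [ 0.4914 -0.2641  0.064 ] 182.4 0.121
scene tip 2 [394.5 291. ] [ 0.5038 -0.2615  0.064 ] 181.31 0.108
scene tip 1 [395. 292.] [ 0.5027 -0.2641  0.064 ] 182.68 0.109
scene tip 1 [390. 296.] [ 0.4855 -0.2643  0.064 ] 182.42 0.127
scene flag [385.3 301.2] [ 0.4706 -0.2646  0.057 ] 182.27
11.0833 [ 0.75519023 -0.67266907 -0.70618111]
```

In both views the lever and flag directions agree to within about 0.2°, the flag hasn't moved, and the arm is clear. I'm handing in.

```bash
python3 -m crank '[[[0,0,0,0,0,0,1],[0,0,0,0,0,0,1],[0,0,0,0,0,0,1]]]' && python3 -c "
from bench import *;print(close_job())"
```

```text
t: 11.33
eef_pos: [0.5048, -0.0074, 0.2256]
orientation: [0.0, 0.36, 0.933, -0.0]
wrist_force: [-0.6, 0.2, 0.8]
width: 1.003
grip_force: 0.0
the job is handed in; nothing more can be done
None
```

I turned the drive knob anticlockwise to its stop, then swung the lever to within about 0.2° of the yellow flag by both cameras, with the flag unmoved; I handed the job in at 11.3 s, and no verdict came back.

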